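# Check the oil level of a hydraulic power pack with its dipstick

## Task

The power pack has just been topped up: lift the funnel out of its filler tube and stand it, spout down, in the neck of the oil can. Then take the dipstick from the wooden tool stand, push it down the filler tube until its collar stops on the mouth, draw it right out, and finish holding it still in the gripper, rod level and well above the filler tube, so that the tip can be read. Do not let go of the dipstick at the end, keep the oil can upright, and leave everything else on the bench where it is.

Things in the scene. Friction and masses are not known exactly. Their poses are not given: they have to be found in the camera images.
- pack: Hydraulic power pack, fixed to the bench: grey steel oil tank 240 (x) x 280 (y) x 100 mm high, origin under its centre, with an electric motor (124 mm thick, lying along the pack's y, top 249 mm above the bench) and pump along the rear (+x) half of its top. A pipe block with a small round gauge stands in the front right corner (-x, -y), up to 202 mm above the bench. The filler tube stands in the front left corner, at (-85, +65) mm in this frame.
- tube_mouth (a point): Centre of the mouth of the pack's vertical steel filler tube, in the plane of its rim, 130 mm above the bench and 30 mm above the tank's top. The tube is 21 mm outside, 14 mm inside; its top 11 mm flares to 32 mm outside, 25 mm inside. Free depth 125 mm. z up.
- funnel_rim (a point): Loose aluminium funnel, about 80 g, standing upright with its spout in the filler tube at the start. This point lies on its axis half-way up the cylindrical rim, which is 56 mm across and 22 mm high: the place to grip it. Below the rim a 35 mm high cone narrows to a 10 mm thick, 50 mm long spout; the spout's end lies 96 mm below this point. Overall height 107 mm. z runs up its axis.
- funnel_tip (a point): End of the funnel's spout, on its axis, 96 mm below funnel_rim.
- can_neck (a point): Centre of the mouth of the loose steel oil can (about 0.6 kg, empty), in the plane of its rim, 130 mm above the bench. The can is 90 mm across, 94 mm high to the shoulder, with a neck 44 mm outside and 38 mm inside, open and hollow to the floor, and a loop handle on one side, below the shoulder, out to 80 mm from the axis. The funnel standing in it has its cone on the neck's rim, with funnel_rim about 25 mm above the rim. z up.
- stand: Wooden tool stand, fixed: a board 120 (x) x 160 (y) mm with its top 137 mm above the bench, on two side cheeks; origin under its centre on the bench. The dipstick hangs upright by its collar in the hole at (-30, 0) mm, two short punches stand in the holes at (+35, -50) and (+35, +50) mm, their heads up to 30 mm above the board.
- dipstick_grip (a point): Loose dipstick, about 90 g: a round black grip 18 mm thick and 54 mm long above a round collar 38 mm across and 8 mm thick, and below the collar an 8 mm steel rod 110 mm long with tapered end. Overall 172 mm. This point is the middle of the grip, on the axis, 35 mm above the collar's underside. z runs along the rod from tip to grip, up at the start. The round grip can be taken from any side and with the fingers at any lean to it.
- dipstick_collar (a point): On the dipstick's axis in the underside of its collar, the face that stops on the filler tube's mouth (same axes as the grip).
- dipstick_tip (a point): Tip of the dipstick's rod, 110 mm below the collar's underside and 145 mm below dipstick_grip.
- punch_a: steel drift punch standing in the tool stand, 130 mm long, shank 8 mm, head 15 mm thick; origin at its lower end. Bystander.
- punch_b: steel drift punch standing in the tool stand, 122 mm long, shank 8 mm, head 16 mm thick; origin at its lower end. Bystander.
- wrench: steel spanner lying on the bench, 180 mm long; origin at its middle. Bystander.
- hammer: hammer lying on the bench, 260 mm long, wooden handle; origin at its middle. Bystander.
- hubcap: domed steel hub cap lying on the bench, 194 mm across, 46 mm high; origin under its centre. Bystander.
- carton: cardboard carton 100 x 140 x 70 mm; origin under its centre. Bystander.
- trim_ring: flat steel headlamp trim ring, 170 mm across, 14 mm high; origin under its centre. Bystander.
- jug: white plastic bottle, 84 mm across, 200 mm tall; origin under its centre. Bystander.
Mind the look-alikes: they are no part of the job. What is meant by the part that bears funnel_rim is not yellow, and is the larger of those in its own colour.

How it is judged:
On the way, in this order (a step that is already met when the one before it is completed fails the run):
1. the funnel is out of the filler tube and stands released, spout down, in the neck of the upright oil can (horizontal distance between funnel_tip and can_neck below 0.022 m and z of funnel_tip in the frame of can_neck below -0.035 m and angle between funnel_rim's own z axis and vertical below 0.4 rad and contact force between the fingers and funnel below 0.1 N and angle between can_neck's own z axis and vertical below 0.1 rad), for 0.2 s.
2. the dipstick is fully home in the filler tube, its collar on the mouth (horizontal distance between dipstick_collar and tube_mouth below 0.007 m and z of dipstick_collar in the frame of tube_mouth below 0.003 m and angle between dipstick_grip's own z axis and vertical below 0.12 rad), for 0.15 s.
3. the dipstick is drawn right out of the filler tube (z of dipstick_tip in the frame of tube_mouth above 0.005 m), for 0.1 s.
At the end, for the whole second after the job is handed in: Gripper holds the dipstick still and free of pack, stand, can, funnel and jug, rod level within 15 degrees, tip and grip at least 50 mm above the tube mouth; funnel stands released in the neck of the upright can, spout end over 35 mm below its rim and within 22 mm of its axis (all of step 1 and angle between dipstick_grip's own z axis and vertical between 1.309 and 1.833 rad and height (world z) of each of dipstick_tip, dipstick_grip above 0.18 m and contact force between the fingers and dipstick above 1 N and contact force between dipstick and pack below 0.1 N and contact force between dipstick and stand below 0.1 N and contact force between dipstick and can below 0.1 N and contact force between dipstick and funnel below 0.1 N and contact force between dipstick and jug below 0.1 N and linear speed of dipstick below 0.03 m/s and angular speed of dipstick below 0.2 rad/s); the arm keeps its last pose, push and grip.
It fails at once if a bystander is disturbed (moved more than 40 mm) (distance of any of punch_a, punch_b, wrench, hammer, hubcap, carton, trim_ring, jug from where it was at the start of the episode above 0.04 m).
It fails at once if the oil can is tipped over (angle between can_neck's own z axis and vertical above 0.5 rad).
It also fails if it takes over 72 s, if anything falls off the work surface, if the arm or the gripper's body presses on something with over 40 N, if the wrist force passes 120 N, or if a joint passes its speed limit or range.

## Robot

A 7-joint arm with a two-finger parallel gripper is mounted at the origin on the work surface. World frame = base frame: x ahead of the robot, y to its left, z up, the work surface at z = 0. Lengths are in m, angles in rad, forces in N, time in s.
With the tool pointing down it reaches from about 0.425 to 1.025 m from the base axis. Payload 3.6 kg.
Tool frame: the origin (TCP) lies between the finger pads; the fingertips stand 25 mm ahead of it and the grasp point (between the pads) lies 6 mm ahead of it (r.tip_extent is the distance from the TCP to the fingertips, in m); z points along the fingers, y is the line along which they close (so a half turn about z gives the same grasp; the last joint's range is limited). The gripper opens to 85 mm and grips with 20 to 120 N. Pads are 22 mm wide; open, the fingers measure 114 mm over their backs; the gripper's body (76 mm by 85 mm) begins 54 mm behind the grasp point. The pads swing forward as they close: fully open they stand 13 mm farther back than shut.
Start: joints at [1.21, 0.591, 0.048, 1.609, -0.033, 0.943, -0.034], TCP at [0.192, -0.699, 0.233] pointing down, gripper open.
Joint ranges: [-2.69, 2.69], [-0.47, 2.24], [-1.27, 1.36], [0.19, 2.51], [-1.53, 4.68], [0.08, 2.07], [-3.09, 3.09]. Speed limits (rad/s): [2.57, 2.57, 3.14, 3.14, 3.14, 3.14, 3.14].

## Interface

Orientations are given as [roll, pitch, yaw] about the fixed x, y, z axes, in that order (R = Rz(yaw) Ry(pitch) Rx(roll)).
In Python, from cell import r, viewer gives the robot as it stands.
- The arm moves only by the tool send_rows, never from a script. Its argument "increments" is a list of rows, each an object with "twist": the turn, a rotation vector about the tool's x, y, z in degrees, a list of three; "travel": the shift along the tool's x, y, z in m, a list of three; "gripper": the finger opening in m, from 0 to 0.0854. A call has exactly 10 rows; each row is the pose to reach, as a shift and turn from the pose commanded when the call began, along the tool's axes at that moment; what a row does not reach only later rows make up. A row lasts 1/12 s, in which the tool goes at most 41.7 mm and 7.16 degrees, less where a joint would pass 70% of its speed; a pose out of reach is approached as far as the arm can. A call with a gripper value outside its range is refused whole. The fingers move at their own pace and stop on an object; "newtons" is the grip in N (left out, the last holds). Time passes only in rows, so rows that repeat a pose let the fingers close, or fill a call up. It gives the time, the measured TCP pose, the force and the opening at its end, in the units of the state.
- r.sense(): the state, without advancing time (a new reading comes with each control period).
- viewer.grab_frame(name): name is "scene" or "top"; returns the picture (384x512x3 uint8, red, green, blue); there is no depth.
- viewer.camera_params(name): a dict with "intrinsics" (3x3 intrinsics, pixels), "k1" (the pictures are not rectified: a ray, as slopes to the right and down, at radius r is drawn at 1 + k1 r^2 times it, then the intrinsics apply), "position" and "orientation" of the camera in the world. Camera axes: x right, y down, z forward; pixel columns grow to the right and rows downward; lengths in m; the calibration is good to about 2 mm. A picture is of the moment at which its call begins. camera_params takes no time and is no camera call.
- r.hand_in(): hands the job in, once; it reports no verdict.
The state is a dict: "time": time; "q": joint angles; "joint_velocities": joint speeds; "effort": joint torques, N m; "position": TCP position; "orientation": TCP orientation; "force": force on the tool from outside, world axes, zero at the start; "wrist_torque": the same for the moment, N m; "grip_width": finger opening in m.
Only numpy, scipy, OpenCV 4.12 (cv2) and the standard library are available. Lean on these libraries where they do the work, as an engineer would, in place of code of your own. Each camera call takes 0.05 s, during which the arm holds its last target. There are 200 camera calls.

## Working session

There is one attempt and no reset: what is moved stays moved. The work goes in short steps, Python scripts to look and compute and a tool call to move; the robot and the scene stay as the last step left them, time stands still between calls to the robot, and variables do not carry over. Pictures are saved under pics/ and viewed, on a budget of 10 in all, crops included, one or two more only if the job needs it, and the job is handed in when it is done.

Besides the shell and the picture viewer there is one more tool, called after "Request:" as a command line: name --argument value ..., lists and objects as JSON in quotes. send_rows: Moves the arm, as the interface text tells. Its arguments: {"type":"object","properties":{"increments":{"type":"array","items":{"type":"object","properties":{"twist":{"type":"array","items":{"type":"number"}},"travel":{"type":"array","items":{"type":"number"}},"gripper":{"type":"number"}}}},"newtons":{"type":"number"}},"required":["increments"]}

```bash
mkdir -p pics; ls
python3 - <<'E'
from cell import r, viewer
import cv2,numpy as np
s=r.sense();print(s['time'],s['position'],s['orientation'],s['grip_width'],r.tip_extent)
for n in("scene","top"):
    im=viewer.grab_frame(n);np.save(f'pics/{n}0.npy',im)
    cv2.imwrite(f'pics/{n}0.png',cv2.resize(im[:,:,::-1],(800,600),interpolation=cv2.INTER_CUBIC))
    print(n,viewer.camera_params(n))
E
```

```text
pics
0.0 [ 0.19158435 -0.69836729  0.23153464] [-3.13934778e+00  1.55425427e-04  2.67848987e-01] 0.08540258647630583 0.025
scene {'intrinsics': array([[371.13358649,   0.        , 253.77721564],
       [  0.        , 371.13358649, 186.63903208],
       [  0.        ,   0.        ,   1.        ]]), 'k1': 0.017828527109014548, 'position': array([1.12767583, 0.0470813 , 1.0648739 ]), 'orientation': array([-2.58424282,  0.01239093,  1.79159498])}
top {'intrinsics': array([[412.5127861 ,   0.        , 257.20621677],
       [  0.        , 412.5127861 , 196.17198969],
       [  0.        ,   0.        ,   1.        ]]), 'k1': -0.0499744317288934, 'position': array([ 0.41094145, -0.07705997,  1.59193994]), 'orientation': array([-3.03855210e+00,  5.07476420e-04, -1.54824872e+00])}
```

View pics/scene0.png

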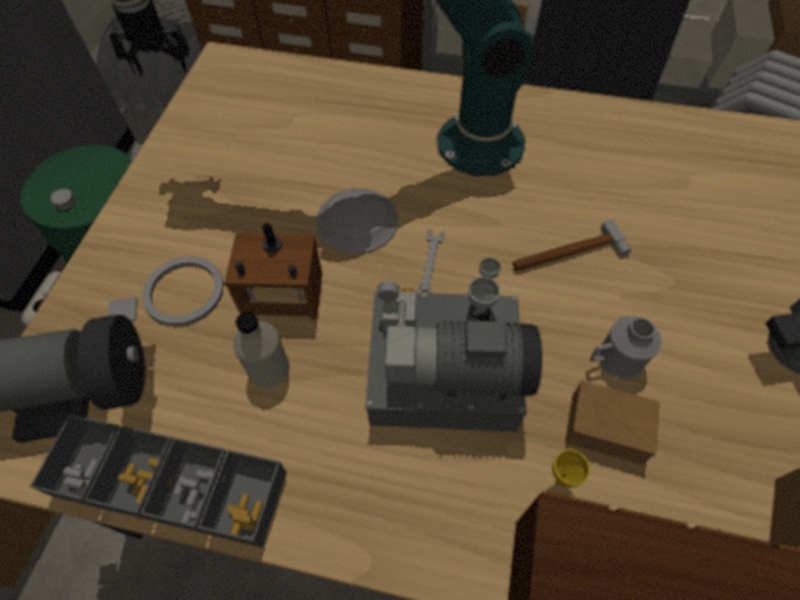

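View pics/top0.png

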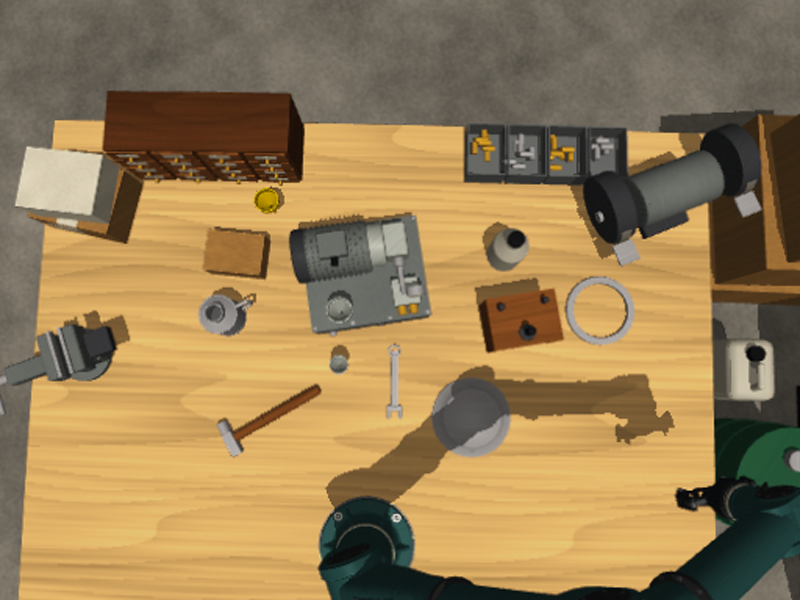

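The scene view (800x600) shows the big grey funnel at (484,292), a small grey funnel at (489,268), the can at (632,345) and the dipstick at (270,237). In the top view these are at (340,308), (339,359), (222,314) and (528,329).

Funnel candidates in the top view:
- Large grey, in the tube: (340,308)
- Small grey, on the bench: (339,359)
- Yellow: (267,200)

I choose the large grey one and will check it in a close crop.

```bash
cat > h.py <<'E'
import numpy as np,cv2
from scipy.spatial.transform import Rotation as R
from cell import r,viewer
P={n:viewer.camera_params(n) for n in("scene","top")}
def rot(o): return R.from_euler('xyz',o).as_matrix()
def ray(n,u,v):
    p=P[n];K=p['intrinsics'];d=np.array([(u-K[0,2])/K[0,0],(v-K[1,2])/K[1,1]]);x=d.copy()
    for _ in range(20): x=d/(1+p['k1']*(x@x))
    w=rot(p['orientation'])@np.array([*x,1]);return np.array(p['position']),w/np.linalg.norm(w)
def plane(n,u,v,z):
    o,d=ray(n,u,v);return o+d*(z-o[2])/d[2]
def tri(a,b):
    o1,d1=ray("scene",*a);o2,d2=ray("top",*b)
    t=np.linalg.lstsq(np.c_[d1,-d2],o2-o1,rcond=None)[0]
    p,q=o1+t[0]*d1,o2+t[1]*d2;return (p+q)/2,np.linalg.norm(p-q)
def proj(n,X):
    p=P[n];K=p['intrinsics'];c=rot(p['orientation']).T@(np.array(X)-p['position']);x=c[:2]/c[2];x=x*(1+p['k1']*(x@x))
    return K[0,0]*x[0]+K[0,2],K[1,1]*x[1]+K[1,2]
def crop(im,c,s,k):
    u,v=int(c[0]-s/2),int(c[1]-s/2);return cv2.resize(im[v:v+s,u:u+s,::-1],(k,k),interpolation=cv2.INTER_CUBIC),(u,v)
E
python3 - <<'E'
from h import *
S=np.load('pics/scene0.npy');T=np.load('pics/top0.npy');k=.64
rows=[]
for im,cs in((S,[(484,290),(636,340),(270,245)]),(T,[(340,315),(225,314),(525,320)])):
    t=[]
    for c in cs:
        q,o=crop(im,(c[0]*k,c[1]*k),44,264);t.append(q);print(o)
    rows.append(np.hstack(t))
cv2.imwrite('pics/crops.png',np.vstack(rows))
E
```

```text
(287, 163)
(385, 195)
(150, 134)
(195, 179)
(122, 178)
(314, 182)
```

View pics/crops.png

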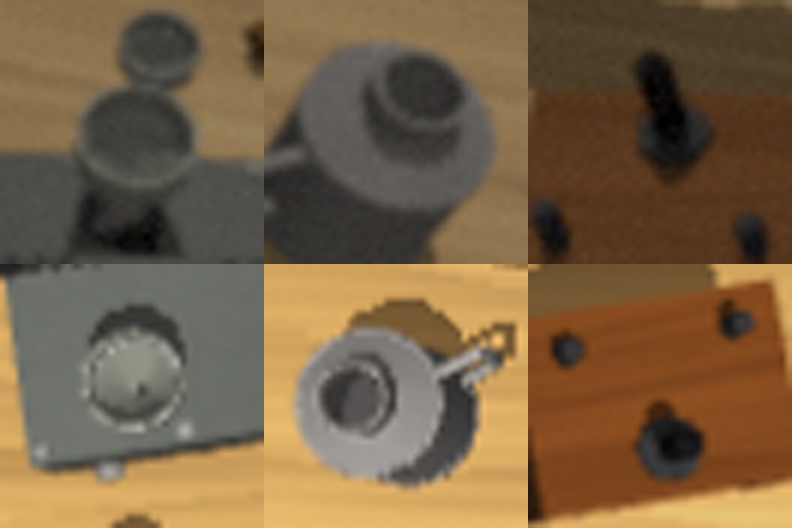

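The crops confirm the choice. The larger grey funnel sits in the tube, the can neck is open, and the dipstick has its black grip and collar. Next I triangulate.

Run:
```python
from h import *
o={'f':((287,163),(195,179)),'c':((385,195),(122,178)),'d':((150,134),(314,182))}
def go(name,k,a,b,z):
    (su,sv),(tu,tv)=o[k];A=(su+a[0]/6-.42,sv+a[1]/6-.42);B=(tu+b[0]/6-.42,tv+b[1]/6-.42)
    print(name,np.round(tri(A,B)[0],4),round(tri(A,B)[1],4),'planes',np.round(plane('scene',*A,z)[:2],4),np.round(plane('top',*B,z)[:2],4))
go('rimtop .176','f',(138,134),(134,117),.176)
go('neck .130','c',(160,89),(89,132),.130)
go('griptop .199','d',(124,62),(154,179),.199)
go('collartop .145','d',(145,133),(144,182),.145)
go('punchL','d',(22,215),(208,58),.165)
go('punchR','d',(223,232),(40,86),.165)
# pack corners z=.1 top view, stand corners
k=.64
for n,pts in(('pack',[(300,232),(415,214),(432,318),(313,333)]),):
    for p in pts: print(n,np.round(plane('top',p[0]*k,p[1]*k,.1)[:2],3))
for p in [(478,292),(553,284),(564,340),(487,352)]: print('stand',np.round(plane('top',p[0]*k,p[1]*k,.137)[:2],3))
for nm,p,z in(('jugtop',(516,239),.2),('small funnel',(339,357),.06),('gauge',(403,285),.2),('motor end',(298,255),.2),('handle',(252,298),.07)): print(nm,np.round(plane('top',p[0]*k,p[1]*k,z)[:2],3))
```

```text
rimtop .176 [0.5479 0.067  0.1717] 0.0016 planes [0.5506 0.0677] [0.5476 0.0658]
neck .130 [0.5404 0.3604 0.128 ] 0.0022 planes [0.5415 0.3609] [0.5401 0.3586]
griptop .199 [ 0.51   -0.3542  0.1995] 0.0044 planes [ 0.51   -0.3567] [ 0.5093 -0.3522]
collartop .145 [ 0.5113 -0.3573  0.142 ] 0.0005 planes [ 0.5133 -0.3558] [ 0.5112 -0.357 ]
punchL [ 0.5837 -0.3919  0.1594] 0.0009 planes [ 0.5871 -0.3897] [ 0.5829 -0.3903]
punchR [ 0.5661 -0.2952  0.1492] 0.0009 planes [ 0.5759 -0.2898] [ 0.5643 -0.2924]
pack [0.737 0.172]
pack [ 0.786 -0.099]
pack [ 0.54  -0.143]
pack [0.499 0.132]
stand [ 0.598 -0.245]
stand [ 0.621 -0.417]
stand [ 0.493 -0.442]
stand [ 0.463 -0.267]
jugtop [ 0.71  -0.321]
small funnel [0.446 0.074]
gauge [ 0.602 -0.074]
motor end [0.663 0.157]
handle [0.581 0.285]
```

```bash
cat >> h.py <<'E'
def delta(pos,ori,ref=None):
    "travel (m) and twist (deg) in tool axes from the measured pose to TCP pose pos, ori(rpy)"
    s=r.sense();A=rot(s['orientation']);t=A.T@(np.array(pos)-s['position'])
    w=np.degrees(R.from_matrix(A.T@rot(ori)).as_rotvec());print('t',round(s['time'],2),'pos',np.round(s['position'],4),'rpy',np.round(s['orientation'],3),'w',round(s['grip_width'],4),'F',np.round(s['force'],1))
    print('q',np.round(s['q'],2));print(' travel',np.round(t,4),'twist',np.round(w,2));return t,w
E
python3 - <<'E'
from h import *
print([a for a in dir(r) if a[0]!='_'])
delta([.549,.067,.33],[-np.pi,0,.148])
E
```

```text
['Unreachable', 'hand_in', 'sense', 'tip_extent']
t 0.1 pos [ 0.1917 -0.6984  0.2316] rpy [-3.14   0.     0.268] w 0.0853 F [ 0.1  0.  -0. ]
q [ 1.21  0.59  0.05  1.61 -0.03  0.94 -0.03]
 travel [ 0.5472 -0.6437 -0.0971] twist [-0.12  0.01  6.87]
```

Request:
send_rows --increments '[{"travel": [0.0,0.0,-0.035],"twist": [0,0,0],"gripper": 0.0854},{"travel": [0.015,-0.018,-0.065],"twist": [0,0,0],"gripper": 0.0854},{"travel": [0.04,-0.047,-0.085],"twist": [0,0,1],"gripper": 0.0854},{"travel": [0.066,-0.078,-0.095],"twist": [0,0,1.5],"gripper": 0.0854},{"travel": [0.092,-0.108,-0.097],"twist": [0,0,2],"gripper": 0.0854},{"travel": [0.118,-0.139,-0.097],"twist": [0,0,2.5],"gripper": 0.0854},{"travel": [0.144,-0.169,-0.097],"twist": [0,0,3],"gripper": 0.0854},{"travel": [0.17,-0.2,-0.097],"twist": [0,0,3.5],"gripper": 0.0854},{"travel": [0.196,-0.23,-0.097],"twist": [0,0,4],"gripper": 0.0854},{"travel": [0.222,-0.261,-0.097],"twist": [0,0,5],"gripper": 0.0854}]'

```text
time: 0.93
position: [0.3371, -0.3867, 0.3295]
orientation: [-3.141, 0.0, 0.18]
force: [1.5, -0.2, -0.1]
grip_width: 0.0855
```

```bash
python3 -c "
from h import *
delta([.549,.067,.33],[-np.pi,0,.148])"
```

```text
t 0.93 pos [ 0.3371 -0.3867  0.3295] rpy [-3.141  0.     0.18 ] w 0.0855 F [ 1.5 -0.2 -0.1]
q [ 0.78  0.21 -0.02  1.97  0.01  0.96 -0.63]
 travel [ 0.2896 -0.4085 -0.0005] twist [-0.01  0.02  1.82]
```

Request:
send_rows --increments '[{"travel": [0.023,-0.033,0],"twist": [0,0,0.5],"gripper": 0.0854},{"travel": [0.046,-0.066,0],"twist": [0,0,1],"gripper": 0.0854},{"travel": [0.069,-0.099,0],"twist": [0,0,1.8],"gripper": 0.0854},{"travel": [0.092,-0.132,0],"twist": [0,0,1.8],"gripper": 0.0854},{"travel": [0.115,-0.165,0],"twist": [0,0,1.8],"gripper": 0.0854},{"travel": [0.138,-0.198,0],"twist": [0,0,1.8],"gripper": 0.0854},{"travel": [0.161,-0.231,0],"twist": [0,0,1.8],"gripper": 0.0854},{"travel": [0.184,-0.264,0],"twist": [0,0,1.8],"gripper": 0.0854},{"travel": [0.207,-0.297,0],"twist": [0,0,1.8],"gripper": 0.0854},{"travel": [0.23,-0.325,0],"twist": [0,0,1.8],"gripper": 0.0854}]'

```text
time: 1.77
position: [0.5046, -0.0249, 0.3296]
orientation: [-3.141, 0.0, 0.151]
force: [0.8, -0.3, 0.5]
grip_width: 0.0857
```

```bash
python3 -c "
from h import *
delta([.549,.067,.169],[-np.pi,0,.148])"
```

```text
t 1.77 pos [ 0.5046 -0.0249  0.3296] rpy [-3.141  0.     0.151] w 0.0857 F [ 0.8 -0.3  0.5]
q [ 0.2   0.21 -0.29  1.98  0.07  0.96 -1.54]
 travel [ 0.0577 -0.0841  0.1606] twist [-0.03  0.03  0.15]
```

Request:
send_rows --increments '[{"travel": [0.02,-0.03,0],"gripper": 0.0854},{"travel": [0.04,-0.06,0],"gripper": 0.0854},{"travel": [0.0575,-0.084,0.01],"gripper": 0.0854},{"travel": [0.0575,-0.084,0.03],"gripper": 0.0854},{"travel": [0.0575,-0.084,0.055],"gripper": 0.0854},{"travel": [0.0575,-0.084,0.08],"gripper": 0.0854},{"travel": [0.0575,-0.084,0.08],"gripper": 0.0854},{"travel": [0.0575,-0.084,0.08],"gripper": 0.0854},{"travel": [0.0575,-0.084,0.08],"gripper": 0.0854},{"travel": [0.0575,-0.084,0.08],"gripper": 0.0854}]'

```text
$.increments[0]: bad value
```

Run:
```python
from h import *
delta([.549,.067,.169],[-np.pi,0,.148])
rows=[]
for n in("scene","top"):
    im=viewer.grab_frame(n);c,o=crop(im,proj(n,[.549,.067,.19]),64,400);print(o);rows.append(c)
cv2.imwrite('pics/over.png',np.hstack(rows))
```

```text
t 1.77 pos [ 0.5046 -0.0249  0.3296] rpy [-3.141  0.     0.151] w 0.0857 F [ 0.8 -0.3  0.5]
q [ 0.2   0.21 -0.29  1.98  0.07  0.96 -1.54]
 travel [ 0.0577 -0.0841  0.1606] twist [-0.03  0.03  0.15]
(277, 149)
(184, 165)
```

View pics/over.png

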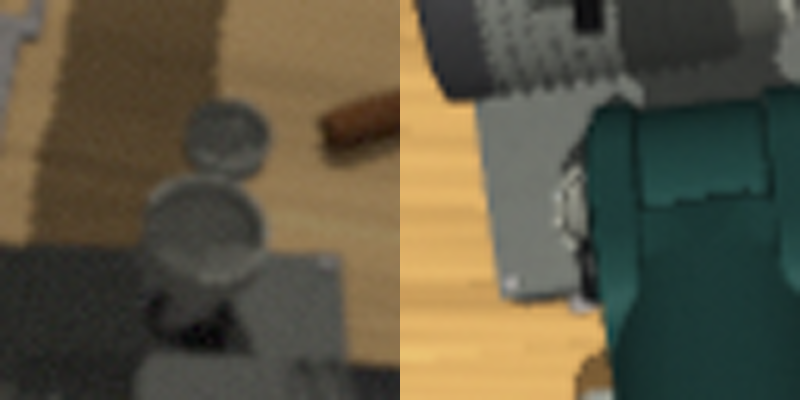

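The move was refused because twist is required in every row, so the arm hasn't moved. The scene crop still shows the funnel untouched at its rim, crop pixel (207,230). I'll resend with twist.

Request:
send_rows --increments '[{"travel": [0.02,-0.03,0],"twist": [0,0,0],"gripper": 0.0854},{"travel": [0.04,-0.06,0],"twist": [0,0,0],"gripper": 0.0854},{"travel": [0.0575,-0.084,0.01],"twist": [0,0,0],"gripper": 0.0854},{"travel": [0.0575,-0.084,0.03],"twist": [0,0,0],"gripper": 0.0854},{"travel": [0.0575,-0.084,0.06],"twist": [0,0,0],"gripper": 0.0854},{"travel": [0.0575,-0.084,0.09],"twist": [0,0,0],"gripper": 0.0854},{"travel": [0.0575,-0.084,0.1],"twist": [0,0,0],"gripper": 0.0854},{"travel": [0.0575,-0.084,0.1],"twist": [0,0,0],"gripper": 0.0854},{"travel": [0.0575,-0.084,0.1],"twist": [0,0,0],"gripper": 0.0854},{"travel": [0.0575,-0.084,0.1],"twist": [0,0,0],"gripper": 0.0854}]'

```text
time: 2.7
position: [0.5503, 0.0638, 0.2312]
orientation: [3.142, -0.003, 0.148]
force: [0.9, 0.3, 0.3]
grip_width: 0.0854
```

Run:
```python
from h import *
delta([.549,.067,.169],[-np.pi,0,.148])
```

```text
t 2.7 pos [0.5503 0.0638 0.2312] rpy [ 3.142e+00 -3.000e-03  1.480e-01] w 0.0854 F [0.9 0.3 0.3]
q [ 0.03  0.39 -0.3   1.99  0.16  0.78 -1.79]
 travel [-0.001  -0.0033  0.0622] twist [ 0.   -0.16  0.03]
```

Request:
send_rows --increments '[{"travel": [-0.001,-0.003,0.02],"twist": [0,0,0],"gripper": 0.0854},{"travel": [-0.001,-0.003,0.04],"twist": [0,0,0],"gripper": 0.0854},{"travel": [-0.001,-0.003,0.055],"twist": [0,0,0],"gripper": 0.0854},{"travel": [-0.001,-0.003,0.062],"twist": [0,0,0],"gripper": 0.0854},{"travel": [-0.001,-0.003,0.062],"twist": [0,0,0],"gripper": 0.0854},{"travel": [-0.001,-0.003,0.062],"twist": [0,0,0],"gripper": 0.07},{"travel": [-0.001,-0.003,0.062],"twist": [0,0,0],"gripper": 0.062},{"travel": [-0.001,-0.003,0.062],"twist": [0,0,0],"gripper": 0.05},{"travel": [-0.001,-0.003,0.062],"twist": [0,0,0],"gripper": 0.05},{"travel": [-0.001,-0.003,0.062],"twist": [0,0,0],"gripper": 0.05}]' --newtons 30

```text
time: 3.53
position: [0.5491, 0.0671, 0.1696]
orientation: [3.142, -0.003, 0.149]
force: [-1.3, 0.5, 5.3]
grip_width: 0.0533
```

Run:
```python
from h import *
delta([.549,.067,.285],[-np.pi,0,.148])
```

```text
t 3.53 pos [0.5491 0.0671 0.1696] rpy [ 3.142e+00 -3.000e-03  1.490e-01] w 0.0533 F [-1.3  0.5  5.3]
q [ 0.    0.47 -0.28  2.04  0.21  0.65 -1.83]
 travel [ 3.000e-04  1.000e-04 -1.154e-01] twist [ 0.   -0.19  0.06]
```

Request:
send_rows --increments '[{"travel": [0,0,0],"twist": [0,0,0],"gripper": 0.05},{"travel": [0,0,0],"twist": [0,0,0],"gripper": 0.05},{"travel": [0,0,-0.01],"twist": [0,0,0],"gripper": 0.05},{"travel": [0,0,-0.025],"twist": [0,0,0],"gripper": 0.05},{"travel": [0,0,-0.04],"twist": [0,0,0],"gripper": 0.05},{"travel": [0,0,-0.06],"twist": [0,0,0],"gripper": 0.05},{"travel": [0,0,-0.08],"twist": [0,0,0],"gripper": 0.05},{"travel": [0,0,-0.1],"twist": [0,0,0],"gripper": 0.05},{"travel": [0,0,-0.115],"twist": [0,0,0],"gripper": 0.05},{"travel": [0,0,-0.115],"twist": [0,0,0],"gripper": 0.05}]'

```text
time: 4.37
position: [0.5499, 0.0674, 0.287]
orientation: [-3.142, -0.008, 0.149]
force: [0.4, 0.0, -0.8]
grip_width: 0.0528
```

Run:
```python
from h import *
delta([.541,.360,.285],[-np.pi,0,.148])
rows=[]
for n in("scene","top"):
    im=viewer.grab_frame(n);np.save(f'pics/{n}1.npy',im);c,o=crop(im,proj(n,[.549,.067,.25]),64,400);print(o);rows.append(c)
cv2.imwrite('pics/lift.png',np.hstack(rows))
```

```text
t 4.37 pos [0.5499 0.0674 0.287 ] rpy [-3.142 -0.008  0.149] w 0.0528 F [ 0.4  0.  -0.8]
q [ 0.05  0.33 -0.32  1.94  0.13  0.89 -1.76]
 travel [ 0.0346 -0.2907  0.0023] twist [-0.   -0.45  0.06]
(280, 137)
(182, 163)
```

View pics/lift.png

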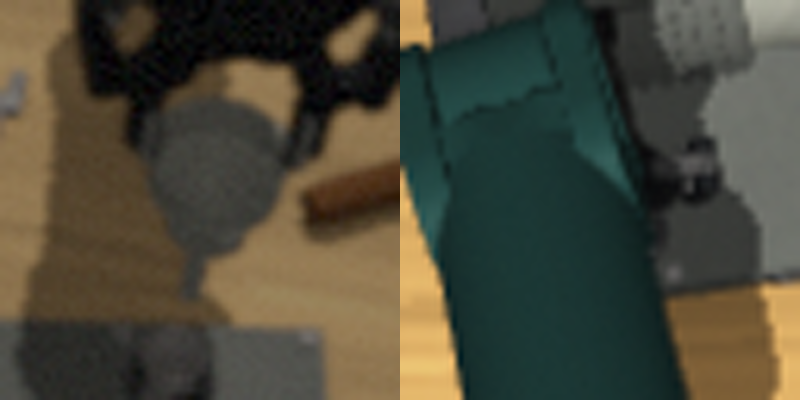

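Run:
```python
from h import *
for X in([.549,.067,.281],[.549,.067,.292],[.549,.067,.27],[.549,.067,.185]):
    u,v=proj('scene',X);print(X,'crop px',round((u-280)*6.25),round((v-137)*6.25))
# tip on plane of constant y vs pixel
o,d=ray('scene',310.4,183.7)
p=np.array([.549,.067,.281])
t=np.roots([1,2*d@(o-p),(o-p)@(o-p)-.096**2]);print(t)
for k in t:
    if np.isreal(k): X=o+k.real*d;print(np.round(X,4),'lean',np.degrees(np.arccos((p-X)[2]/.096)))
S=np.load('pics/scene1.npy');c,o=crop(S,(310,168),50,600);print(o)
c=cv2.convertScaleAbs(c,alpha=1.8,beta=10);cv2.imwrite('pics/lift2.png',c)
```

```text
[0.549, 0.067, 0.281] crop px 213 161
[0.549, 0.067, 0.292] crop px 216 145
[0.549, 0.067, 0.27] crop px 210 176
[0.549, 0.067, 0.185] crop px 186 286
[1.05164127 0.8943209 ]
[0.552  0.0692 0.1851] lean 2.2148639429980537
[0.6381 0.0659 0.3167] lean 111.82217267625519
(285, 143)
```

View pics/lift2.png

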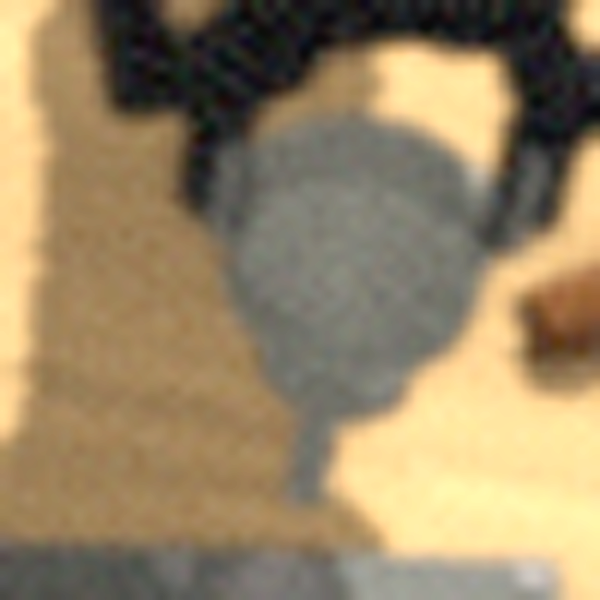

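The spout tip, at about (310,184) in the scene view, lies within 2° of upright, so the funnel hangs straight in the fingers. I'll carry it over to the can.

Request:
send_rows --increments '[{"travel": [0.003,-0.025,0],"twist": [0,0,0],"gripper": 0.05},{"travel": [0.007,-0.06,0],"twist": [0,0,0],"gripper": 0.05},{"travel": [0.012,-0.098,0],"twist": [0,0,0],"gripper": 0.05},{"travel": [0.016,-0.136,0],"twist": [0,0,0],"gripper": 0.05},{"travel": [0.021,-0.174,0],"twist": [0,0,0],"gripper": 0.05},{"travel": [0.025,-0.212,0],"twist": [0,0,0],"gripper": 0.05},{"travel": [0.03,-0.248,0],"twist": [0,0,0],"gripper": 0.05},{"travel": [0.033,-0.275,0],"twist": [0,0,0],"gripper": 0.05},{"travel": [0.034,-0.29,0],"twist": [0,0,0],"gripper": 0.05},{"travel": [0.034,-0.29,0],"twist": [0,0,0],"gripper": 0.05}]'

```text
time: 5.3
position: [0.5358, 0.363, 0.2813]
orientation: [-3.139, 0.003, 0.156]
force: [-0.6, 0.8, -0.9]
grip_width: 0.0532
```

Run:
```python
from h import *
delta([.541,.360,.165],[-np.pi,0,.148])
S=viewer.grab_frame('scene');c,o=crop(S,proj('scene',[.541,.36,.2]),64,600);print(o)
c=cv2.convertScaleAbs(c,alpha=1.8,beta=10);cv2.imwrite('pics/can.png',c)
for X in([.541,.36,.279],[.541,.36,.183],[.541,.36,.13]):
    u,v=proj('scene',X);print(X,'crop px',round((u-o[0])*600/64),round((v-o[1])*600/64))
```

```text
t 5.3 pos [0.5358 0.363  0.2813] rpy [-3.139e+00  3.000e-03  1.560e-01] w 0.0532 F [-0.6  0.8 -0.9]
q [-0.41  0.47 -0.37  1.73  0.19  0.98 -2.26]
 travel [0.0049 0.004  0.1163] twist [-0.13  0.14  0.43]
(388, 164)
[0.541, 0.36, 0.279] crop px 410 156
[0.541, 0.36, 0.183] crop px 278 336
[0.541, 0.36, 0.13] crop px 215 424
```

View pics/can.png

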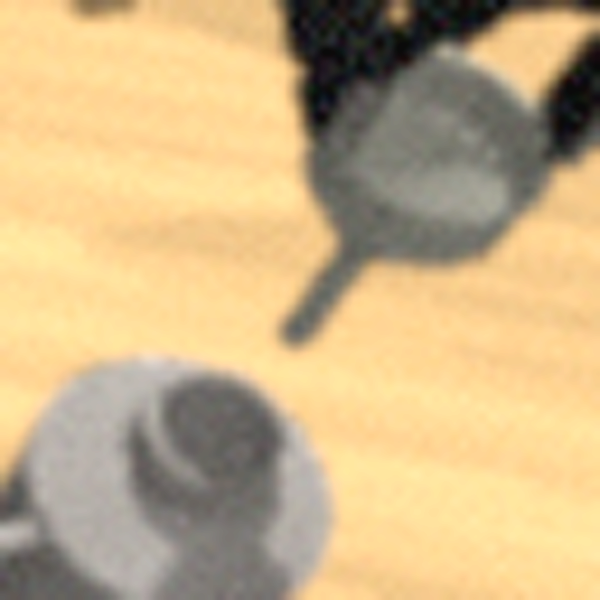

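The spout end at (293,338) and the neck at (218,425) agree with the predictions to within about 3 mm. I'll lower it with a small lateral correction.

Request:
send_rows --increments '[{"travel": [0.005,0.004,0.005],"twist": [0,0,0],"gripper": 0.05},{"travel": [0.005,0.004,0.015],"twist": [0,0,0],"gripper": 0.05},{"travel": [0.005,0.004,0.03],"twist": [0,0,0],"gripper": 0.05},{"travel": [0.005,0.004,0.045],"twist": [0,0,0],"gripper": 0.05},{"travel": [0.005,0.004,0.06],"twist": [0,0,0],"gripper": 0.05},{"travel": [0.005,0.004,0.075],"twist": [0,0,0],"gripper": 0.05},{"travel": [0.005,0.004,0.085],"twist": [0,0,0],"gripper": 0.05},{"travel": [0.005,0.004,0.095],"twist": [0,0,0],"gripper": 0.05},{"travel": [0.005,0.004,0.1],"twist": [0,0,0],"gripper": 0.05},{"travel": [0.005,0.004,0.1],"twist": [0,0,0],"gripper": 0.05}]'

```text
time: 6.18
position: [0.5435, 0.3539, 0.1813]
orientation: [3.14, 0.002, 0.148]
force: [0.5, -0.3, -0.5]
grip_width: 0.0534
```

Run:
```python
from h import *
delta([.541,.360,.163],[-np.pi,0,.148])
```

```text
t 6.18 pos [0.5435 0.3539 0.1813] rpy [3.14e+00 2.00e-03 1.48e-01] w 0.0534 F [ 0.5 -0.3 -0.5]
q [-0.42  0.57 -0.33  1.82  0.25  0.8  -2.3 ]
 travel [-0.0015 -0.0064  0.0183] twist [0.09 0.12 0.  ]
```

Request:
send_rows --increments '[{"travel": [-0.001,-0.003,0.0],"twist": [0,0,0],"gripper": 0.05},{"travel": [-0.001,-0.006,0.003],"twist": [0,0,0],"gripper": 0.05},{"travel": [-0.001,-0.006,0.006],"twist": [0,0,0],"gripper": 0.05},{"travel": [-0.001,-0.006,0.01],"twist": [0,0,0],"gripper": 0.05},{"travel": [-0.001,-0.006,0.014],"twist": [0,0,0],"gripper": 0.05},{"travel": [-0.001,-0.006,0.018],"twist": [0,0,0],"gripper": 0.05},{"travel": [-0.001,-0.006,0.018],"twist": [0,0,0],"gripper": 0.05},{"travel": [-0.001,-0.006,0.018],"twist": [0,0,0],"gripper": 0.05},{"travel": [-0.001,-0.006,0.018],"twist": [0,0,0],"gripper": 0.05},{"travel": [-0.001,-0.006,0.018],"twist": [0,0,0],"gripper": 0.05}]'

```text
time: 7.02
position: [0.542, 0.3611, 0.1648]
orientation: [3.142, -0.0, 0.149]
force: [-0.5, -0.8, -0.7]
grip_width: 0.0535
```

Run:
```python
from h import *
delta([.541,.360,.160],[-np.pi,0,.148])
```

```text
t 7.02 pos [0.542  0.3611 0.1648] rpy [ 3.142 -0.     0.149] w 0.0535 F [-0.5 -0.8 -0.7]
q [-0.43  0.59 -0.32  1.82  0.26  0.77 -2.32]
 travel [-0.0011  0.0009  0.0048] twist [ 0.   -0.    0.06]
```

No contact yet at z 0.165. I'll lower it gently onto the rim and then open the fingers.

Request:
send_rows --increments '[{"travel": [-0.001,0.001,0.002],"twist": [0,0,0],"gripper": 0.05},{"travel": [-0.001,0.001,0.004],"twist": [0,0,0],"gripper": 0.05},{"travel": [-0.001,0.001,0.005],"twist": [0,0,0],"gripper": 0.05},{"travel": [-0.001,0.001,0.005],"twist": [0,0,0],"gripper": 0.05},{"travel": [-0.001,0.001,0.005],"twist": [0,0,0],"gripper": 0.057},{"travel": [-0.001,0.001,0.005],"twist": [0,0,0],"gripper": 0.065},{"travel": [-0.001,0.001,0.005],"twist": [0,0,0],"gripper": 0.075},{"travel": [-0.001,0.001,0.005],"twist": [0,0,0],"gripper": 0.0854},{"travel": [-0.001,0.001,0.005],"twist": [0,0,0],"gripper": 0.0854},{"travel": [-0.001,0.001,0.005],"twist": [0,0,0],"gripper": 0.0854}]'

```text
time: 7.85
position: [0.541, 0.36, 0.1594]
orientation: [3.142, 0.0, 0.149]
force: [0.3, -0.1, -0.3]
grip_width: 0.0854
```

Request:
send_rows --increments '[{"travel": [0,0,0],"twist": [0,0,0],"gripper": 0.0854},{"travel": [0,0,-0.01],"twist": [0,0,0],"gripper": 0.0854},{"travel": [0,0,-0.03],"twist": [0,0,0],"gripper": 0.0854},{"travel": [0,0,-0.055],"twist": [0,0,0],"gripper": 0.0854},{"travel": [0,0,-0.085],"twist": [0,0,0],"gripper": 0.0854},{"travel": [0,0,-0.115],"twist": [0,0,0],"gripper": 0.0854},{"travel": [0,0,-0.145],"twist": [0,0,0],"gripper": 0.0854},{"travel": [0,0.02,-0.16],"twist": [0,0,0],"gripper": 0.0854},{"travel": [0,0.05,-0.16],"twist": [0,0,0],"gripper": 0.0854},{"travel": [0,0.085,-0.16],"twist": [0,0,0],"gripper": 0.0854}]'

```text
time: 8.68
position: [0.5537, 0.2783, 0.3227]
orientation: [-3.138, -0.005, 0.154]
force: [0.1, 0.1, 0.0]
grip_width: 0.0857
```

Run:
```python
from h import *
delta([.511,-.357,.32],[-np.pi,0,.148])
rows=[]
for n in("scene","top"):
    im=viewer.grab_frame(n);c,o=crop(im,proj(n,[.541,.36,.15]),56,400);print(o)
    for X in([.541,.36,.166],[.541,.36,.13]):
        u,v=proj(n,X);print(n,round((u-o[0])*400/56),round((v-o[1])*400/56))
    rows.append(cv2.convertScaleAbs(c,alpha=1.8 if n=='scene' else 1))
cv2.imwrite('pics/placed.png',np.hstack(rows))
```

```text
t 8.68 pos [0.5537 0.2783 0.3227] rpy [-3.138 -0.005  0.154] w 0.0857 F [0.1 0.1 0. ]
q [-0.27  0.39 -0.37  1.75  0.16  1.02 -2.11]
 travel [-0.1396  0.6213  0.    ] twist [-0.19 -0.26  0.34]
(385, 177)
scene 218 185
scene 185 230
(106, 170)
top 193 202
top 215 209
```

View pics/placed.png

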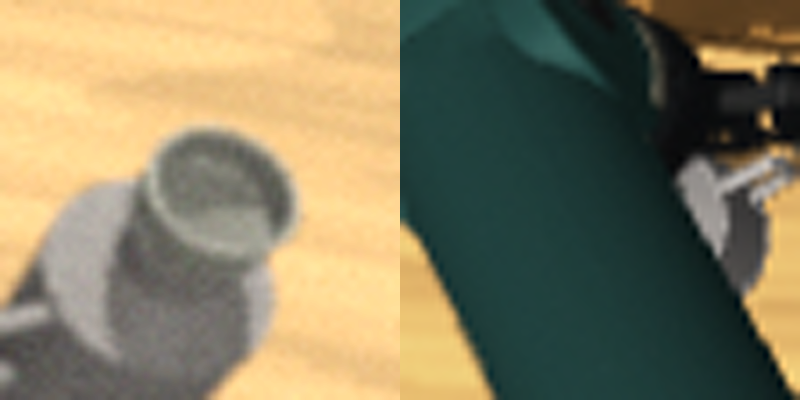

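The funnel sits level in the neck. Its rim is at (220,192) in the crop against a predicted (218,185), and the fingers are clear. Next is the dipstick.

Request:
send_rows --increments '[{"travel": [-0.007,0.03,0],"twist": [0,0,0],"gripper": 0.06},{"travel": [-0.015,0.067,0],"twist": [0,0,0],"gripper": 0.06},{"travel": [-0.024,0.105,0],"twist": [0,0,0],"gripper": 0.06},{"travel": [-0.032,0.143,0],"twist": [0,0,0],"gripper": 0.06},{"travel": [-0.041,0.182,0],"twist": [0,0,0],"gripper": 0.06},{"travel": [-0.05,0.221,0],"twist": [0,0,0],"gripper": 0.06},{"travel": [-0.058,0.26,0],"twist": [0,0,0],"gripper": 0.06},{"travel": [-0.067,0.299,0],"twist": [0,0,0],"gripper": 0.06},{"travel": [-0.076,0.338,0],"twist": [0,0,0],"gripper": 0.06},{"travel": [-0.085,0.376,0],"twist": [0,0,0],"gripper": 0.06}]'

```text
time: 9.62
position: [0.5251, -0.1102, 0.3205]
orientation: [3.141, -0.001, 0.149]
force: [1.2, -0.1, 0.2]
grip_width: 0.06
```

Run:
```python
from h import *
delta([.511,-.3565,.32],[-np.pi,0,.148])
```

```text
t 9.62 pos [ 0.5251 -0.1102  0.3205] rpy [ 3.141e+00 -1.000e-03  1.490e-01] w 0.06 F [ 1.2 -0.1  0.2]
q [ 0.32  0.26 -0.24  1.93  0.08  0.96 -1.38]
 travel [-0.0506  0.2414  0.0006] twist [ 0.02 -0.06  0.07]
```

Request:
send_rows --increments '[{"travel": [-0.008,0.038,0],"twist": [0,0,0],"gripper": 0.06},{"travel": [-0.016,0.076,0],"twist": [0,0,0],"gripper": 0.06},{"travel": [-0.024,0.114,0],"twist": [0,0,0],"gripper": 0.06},{"travel": [-0.032,0.15,0],"twist": [0,0,0],"gripper": 0.06},{"travel": [-0.04,0.185,0],"twist": [0,0,0],"gripper": 0.06},{"travel": [-0.046,0.215,0.0],"twist": [0,0,0],"gripper": 0.06},{"travel": [-0.05,0.235,0.0],"twist": [0,0,0],"gripper": 0.06},{"travel": [-0.0505,0.2415,0.0],"twist": [0,0,0],"gripper": 0.06},{"travel": [-0.0505,0.2415,0.02],"twist": [0,0,0],"gripper": 0.06},{"travel": [-0.0505,0.2415,0.03],"twist": [0,0,0],"gripper": 0.06}]'

```text
time: 10.45
position: [0.5115, -0.3538, 0.2889]
orientation: [-3.14, 0.0, 0.149]
force: [-0.8, -0.0, -0.9]
grip_width: 0.0598
```

Run:
```python
from h import *
delta([.511,-.3565,.178],[-np.pi,0,.148])
```

```text
t 10.45 pos [ 0.5115 -0.3538  0.2889] rpy [-3.14   0.     0.149] w 0.0598 F [-0.8 -0.  -0.9]
q [ 0.64  0.41 -0.14  1.79  0.07  0.95 -0.95]
 travel [-0.0009  0.0027  0.1109] twist [-0.08  0.01  0.07]
```

Request:
send_rows --increments '[{"travel": [-0.001,0.0025,0.01],"twist": [0,0,0],"gripper": 0.06},{"travel": [-0.001,0.0025,0.03],"twist": [0,0,0],"gripper": 0.06},{"travel": [-0.001,0.0025,0.05],"twist": [0,0,0],"gripper": 0.06},{"travel": [-0.001,0.0025,0.07],"twist": [0,0,0],"gripper": 0.06},{"travel": [-0.001,0.0025,0.09],"twist": [0,0,0],"gripper": 0.06},{"travel": [-0.001,0.0025,0.102],"twist": [0,0,0],"gripper": 0.06},{"travel": [-0.001,0.0025,0.11],"twist": [0,0,0],"gripper": 0.06},{"travel": [-0.001,0.0025,0.11],"twist": [0,0,0],"gripper": 0.06},{"travel": [-0.001,0.0025,0.11],"twist": [0,0,0],"gripper": 0.06},{"travel": [-0.001,0.0025,0.11],"twist": [0,0,0],"gripper": 0.06}]'

```text
time: 11.28
position: [0.5117, -0.3577, 0.1808]
orientation: [3.14, -0.002, 0.149]
force: [-0.7, -0.5, 0.8]
grip_width: 0.0599
```

Run:
```python
from h import *
delta([.511,-.3565,.178],[-np.pi,0,.148])
```

```text
t 11.28 pos [ 0.5117 -0.3577  0.1808] rpy [ 3.14e+00 -2.00e-03  1.49e-01] w 0.0599 F [-0.7 -0.5  0.8]
q [ 0.63  0.53 -0.13  1.88  0.1   0.74 -0.97]
 travel [-0.0005 -0.0013  0.0028] twist [ 0.07 -0.09  0.08]
```

Request:
send_rows --increments '[{"travel": [-0.0005,-0.001,0.002],"twist": [0,0,0],"gripper": 0.05},{"travel": [-0.0005,-0.001,0.002],"twist": [0,0,0],"gripper": 0.04},{"travel": [-0.0005,-0.001,0.002],"twist": [0,0,0],"gripper": 0.03},{"travel": [-0.0005,-0.001,0.002],"twist": [0,0,0],"gripper": 0.022},{"travel": [-0.0005,-0.001,0.002],"twist": [0,0,0],"gripper": 0.01},{"travel": [-0.0005,-0.001,0.002],"twist": [0,0,0],"gripper": 0.01},{"travel": [-0.0005,-0.001,0.002],"twist": [0,0,0],"gripper": 0.01},{"travel": [-0.0005,-0.001,0.002],"twist": [0,0,0],"gripper": 0.01},{"travel": [-0.0005,-0.001,0.002],"twist": [0,0,0],"gripper": 0.01},{"travel": [-0.0005,-0.001,0.002],"twist": [0,0,0],"gripper": 0.01}]' --newtons 60

```text
time: 12.12
position: [0.5105, -0.3567, 0.1783]
orientation: [3.141, -0.001, 0.149]
force: [-0.2, 0.6, 5.2]
grip_width: 0.0157
```

Run:
```python
from h import *
delta([.511,-.3565,.178],[-np.pi,0,.148])
```

```text
t 12.12 pos [ 0.5105 -0.3567  0.1783] rpy [ 3.141e+00 -1.000e-03  1.490e-01] w 0.0157 F [-0.2  0.6  5.2]
q [ 0.63  0.53 -0.13  1.89  0.1   0.73 -0.98]
 travel [ 0.0005 -0.0002  0.0003] twist [ 0.03 -0.03  0.06]
```

Request:
send_rows --increments '[{"travel": [0,0,-0.005],"twist": [0,0,0],"gripper": 0.01},{"travel": [0,0,-0.02],"twist": [0,0,0],"gripper": 0.01},{"travel": [0,0,-0.04],"twist": [0,0,0],"gripper": 0.01},{"travel": [0,0,-0.065],"twist": [0,0,0],"gripper": 0.01},{"travel": [0,0,-0.095],"twist": [0,0,0],"gripper": 0.01},{"travel": [0,0,-0.125],"twist": [0,0,0],"gripper": 0.01},{"travel": [0,0,-0.155],"twist": [0,0,0],"gripper": 0.01},{"travel": [0,0,-0.185],"twist": [0,0,0],"gripper": 0.01},{"travel": [0,0,-0.21],"twist": [0,0,0],"gripper": 0.01},{"travel": [0,0,-0.225],"twist": [0,0,0],"gripper": 0.01}]'

```text
time: 12.95
position: [0.5108, -0.3569, 0.4057]
orientation: [3.139, -0.003, 0.149]
force: [0.6, 0.0, -0.3]
grip_width: 0.016
```

Run:
```python
from h import *
delta([.549,.067,.40],[-np.pi,0,.6])
S=viewer.grab_frame('scene');c,o=crop(S,proj('scene',[.511,-.3567,.33]),64,600);print(o)
c=cv2.convertScaleAbs(c,alpha=1.8,beta=10);cv2.imwrite('pics/dip.png',c)
for X in([.511,-.3567,.396],[.511,-.3567,.252]):
    u,v=proj('scene',X);print(X,'crop px',round((u-o[0])*600/64),round((v-o[1])*600/64))
```

```text
t 12.95 pos [ 0.5108 -0.3569  0.4057] rpy [ 3.139e+00 -3.000e-03  1.490e-01] w 0.016 F [ 0.6  0.  -0.3]
q [ 0.64  0.31 -0.14  1.64  0.05  1.18 -0.93]
 travel [ 0.1007 -0.4135  0.005 ] twist [  0.17  -0.13 -25.84]
(128, 81)
[0.511, -0.3567, 0.396] crop px 245 132
[0.511, -0.3567, 0.252] crop px 359 483
```

View pics/dip.png

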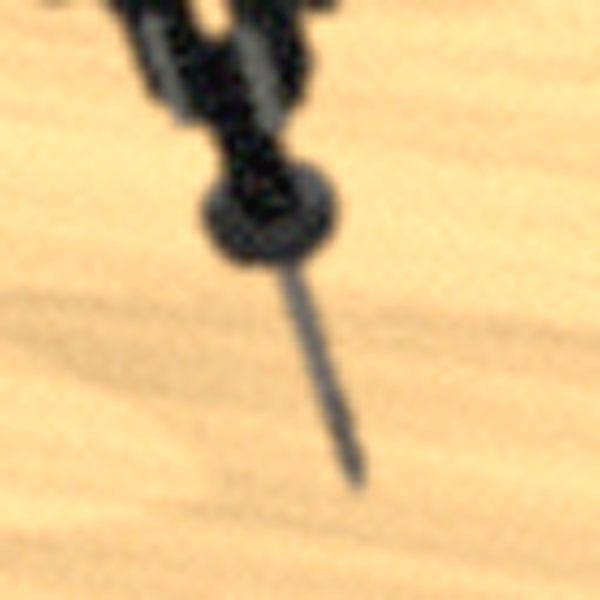

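The dipstick hangs straight. Its tip is at (360,488) against a predicted (359,483). I'll carry it to the tube.

Request:
send_rows --increments '[{"travel": [0.006,-0.025,0],"twist": [0,0,-2],"gripper": 0.01},{"travel": [0.015,-0.062,0],"twist": [0,0,-5],"gripper": 0.01},{"travel": [0.024,-0.1,0],"twist": [0,0,-8],"gripper": 0.01},{"travel": [0.033,-0.138,0],"twist": [0,0,-11],"gripper": 0.01},{"travel": [0.043,-0.176,0],"twist": [0,0,-14],"gripper": 0.01},{"travel": [0.052,-0.214,0],"twist": [0,0,-17],"gripper": 0.01},{"travel": [0.061,-0.252,0],"twist": [0,0,-20],"gripper": 0.01},{"travel": [0.07,-0.29,0],"twist": [0,0,-23],"gripper": 0.01},{"travel": [0.079,-0.325,0],"twist": [0,0,-26],"gripper": 0.01},{"travel": [0.087,-0.357,0],"twist": [0,0,-26],"gripper": 0.01}]'

```text
time: 13.83
position: [0.5421, 0.012, 0.4014]
orientation: [-3.14, 0.002, 0.606]
force: [0.9, 0.1, -1.3]
grip_width: 0.0161
```

Run:
```python
from h import *
delta([.549,.067,.40],[-np.pi,0,.6])
```

```text
t 13.83 pos [0.5421 0.012  0.4014] rpy [-3.14e+00  2.00e-03  6.06e-01] w 0.0161 F [ 0.9  0.1 -1.3]
q [ 0.23  0.22 -0.41  1.8   0.09  1.14 -1.17]
 travel [ 0.037  -0.0413  0.0014] twist [-0.09  0.09  0.36]
```

Request:
send_rows --increments '[{"travel": [0.02,-0.022,0],"twist": [0,0,0],"gripper": 0.01},{"travel": [0.034,-0.038,0.005],"twist": [0,0,0],"gripper": 0.01},{"travel": [0.037,-0.041,0.02],"twist": [0,0,0],"gripper": 0.01},{"travel": [0.037,-0.041,0.04],"twist": [0,0,0],"gripper": 0.01},{"travel": [0.037,-0.041,0.06],"twist": [0,0,0],"gripper": 0.01},{"travel": [0.037,-0.041,0.075],"twist": [0,0,0],"gripper": 0.01},{"travel": [0.037,-0.041,0.08],"twist": [0,0,0],"gripper": 0.01},{"travel": [0.037,-0.041,0.08],"twist": [0,0,0],"gripper": 0.01},{"travel": [0.037,-0.041,0.08],"twist": [0,0,0],"gripper": 0.01},{"travel": [0.037,-0.041,0.08],"twist": [0,0,0],"gripper": 0.01}]'

```text
time: 14.67
position: [0.551, 0.0643, 0.3235]
orientation: [3.141, -0.002, 0.603]
force: [0.4, 0.7, -0.2]
grip_width: 0.0158
```

Run:
```python
from h import *
delta([.549,.067,.28],[-np.pi,0,.6])
S=viewer.grab_frame('scene');c,o=crop(S,proj('scene',[.549,.067,.16]),50,600);print(o)
c=cv2.convertScaleAbs(c,alpha=1.8,beta=10);cv2.imwrite('pics/tube.png',c)
for X in([.549,.067,.169],[.549,.067,.13]):
    u,v=proj('scene',X);print(X,'crop px',round((u-o[0])*12),round((v-o[1])*12))
```

```text
t 14.67 pos [0.551  0.0643 0.3235] rpy [ 3.141e+00 -2.000e-03  6.030e-01] w 0.0158 F [ 0.4  0.7 -0.2]
q [ 0.14  0.3  -0.43  1.88  0.15  0.98 -1.32]
 travel [-0.0002 -0.0034  0.0435] twist [ 0.03 -0.09  0.16]
(283, 162)
[0.549, 0.067, 0.169] crop px 313 285
[0.549, 0.067, 0.13] crop px 295 369
```

View pics/tube.png

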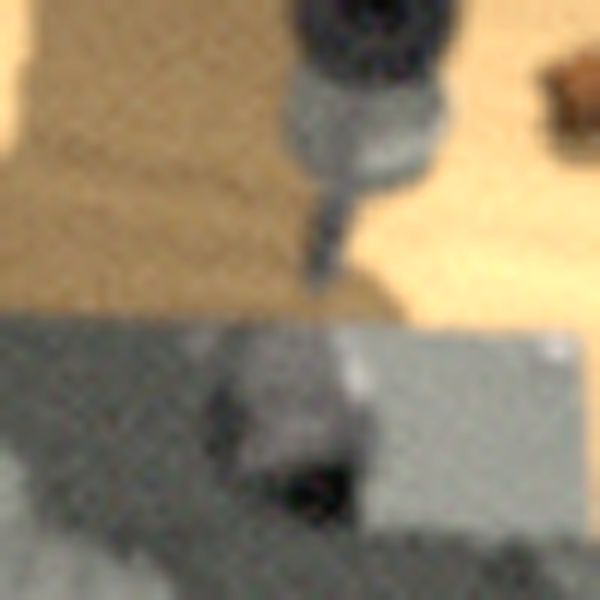

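The tip is at (316,285), against a predicted (313,285). The tube flare spans about 225 to 365, so its centre is near (295,370), where I expected it. I'll lower the rod in, watching the force.

Request:
send_rows --increments '[{"travel": [0,-0.003,0.005],"twist": [0,0,0],"gripper": 0.01},{"travel": [0,-0.003,0.015],"twist": [0,0,0],"gripper": 0.01},{"travel": [0,-0.003,0.025],"twist": [0,0,0],"gripper": 0.01},{"travel": [0,-0.003,0.035],"twist": [0,0,0],"gripper": 0.01},{"travel": [0,-0.003,0.043],"twist": [0,0,0],"gripper": 0.01},{"travel": [0,-0.003,0.051],"twist": [0,0,0],"gripper": 0.01},{"travel": [0,-0.003,0.059],"twist": [0,0,0],"gripper": 0.01},{"travel": [0,-0.003,0.065],"twist": [0,0,0],"gripper": 0.01},{"travel": [0,-0.003,0.07],"twist": [0,0,0],"gripper": 0.01},{"travel": [0,-0.003,0.07],"twist": [0,0,0],"gripper": 0.01}]'

```text
time: 15.55
position: [0.5481, 0.0665, 0.2515]
orientation: [-3.141, 0.002, 0.603]
force: [0.1, 0.7, -0.9]
grip_width: 0.016
```

Run:
```python
from h import *
delta([.549,.067,.171],[-np.pi,0,.6]); print(r.sense()['wrist_torque'])
```

```text
t 15.55 pos [0.5481 0.0665 0.2515] rpy [-3.141e+00  2.000e-03  6.030e-01] w 0.016 F [ 0.1  0.7 -0.9]
q [ 0.11  0.38 -0.41  1.97  0.2   0.84 -1.37]
 travel [0.0012 0.0002 0.0805] twist [-0.06  0.11  0.17]
[-0.01639945 -0.02401179  0.05384666]
```

Request:
send_rows --increments '[{"travel": [0,0,0.01],"twist": [0,0,0],"gripper": 0.01},{"travel": [0,0,0.02],"twist": [0,0,0],"gripper": 0.01},{"travel": [0,0,0.03],"twist": [0,0,0],"gripper": 0.01},{"travel": [0,0,0.04],"twist": [0,0,0],"gripper": 0.01},{"travel": [0,0,0.05],"twist": [0,0,0],"gripper": 0.01},{"travel": [0,0,0.058],"twist": [0,0,0],"gripper": 0.01},{"travel": [0,0,0.066],"twist": [0,0,0],"gripper": 0.01},{"travel": [0,0,0.072],"twist": [0,0,0],"gripper": 0.01},{"travel": [0,0,0.076],"twist": [0,0,0],"gripper": 0.01},{"travel": [0,0,0.076],"twist": [0,0,0],"gripper": 0.01}]'

```text
time: 16.38
position: [0.5482, 0.0666, 0.1758]
orientation: [-3.141, 0.001, 0.603]
force: [0.1, -0.8, -1.1]
grip_width: 0.0158
```

Run:
```python
from h import *
delta([.549,.067,.171],[-np.pi,0,.6]); print(r.sense()['wrist_torque'])
```

```text
t 16.38 pos [0.5482 0.0666 0.1758] rpy [-3.141e+00  1.000e-03  6.030e-01] w 0.0158 F [ 0.1 -0.8 -1.1]
q [ 0.07  0.47 -0.37  2.04  0.27  0.68 -1.44]
 travel [0.0009 0.0001 0.0048] twist [-0.04  0.08  0.17]
[ 0.00630557  0.02055193 -0.00955912]
```

Request:
send_rows --increments '[{"travel": [0,0,0.001],"twist": [0,0,0],"gripper": 0.01},{"travel": [0,0,0.002],"twist": [0,0,0],"gripper": 0.01},{"travel": [0,0,0.003],"twist": [0,0,0],"gripper": 0.01},{"travel": [0,0,0.004],"twist": [0,0,0],"gripper": 0.01},{"travel": [0,0,0.005],"twist": [0,0,0],"gripper": 0.01},{"travel": [0,0,0.006],"twist": [0,0,0],"gripper": 0.01},{"travel": [0,0,0.006],"twist": [0,0,0],"gripper": 0.01},{"travel": [0,0,0.006],"twist": [0,0,0],"gripper": 0.01},{"travel": [0,0,0.006],"twist": [0,0,0],"gripper": 0.01},{"travel": [0,0,0.006],"twist": [0,0,0],"gripper": 0.01}]'

```text
time: 17.22
position: [0.5489, 0.0667, 0.1712]
orientation: [3.141, -0.0, 0.603]
force: [-0.2, -0.6, 4.9]
grip_width: 0.0155
```

Request:
send_rows --increments '[{"travel": [0,0,0.001],"twist": [0,0,0],"gripper": 0.01},{"travel": [0,0,0.002],"twist": [0,0,0],"gripper": 0.01},{"travel": [0,0,0.003],"twist": [0,0,0],"gripper": 0.01},{"travel": [0,0,0.003],"twist": [0,0,0],"gripper": 0.01},{"travel": [0,0,0.003],"twist": [0,0,0],"gripper": 0.01},{"travel": [0,0,0.003],"twist": [0,0,0],"gripper": 0.01},{"travel": [0,0,0.003],"twist": [0,0,0],"gripper": 0.01},{"travel": [0,0,0.003],"twist": [0,0,0],"gripper": 0.01},{"travel": [0,0,0.003],"twist": [0,0,0],"gripper": 0.01},{"travel": [0,0,0.003],"twist": [0,0,0],"gripper": 0.01}]'

```text
time: 18.05
position: [0.5493, 0.0669, 0.171]
orientation: [3.14, -0.001, 0.603]
force: [-6.2, -2.0, 25.1]
grip_width: 0.0158
```

The collar is home: 25 N up with z stopped at 0.171. Now I draw it out.

Request:
send_rows --increments '[{"travel": [0,0,-0.003],"twist": [0,0,0],"gripper": 0.01},{"travel": [0,0,-0.012],"twist": [0,0,0],"gripper": 0.01},{"travel": [0,0,-0.03],"twist": [0,0,0],"gripper": 0.01},{"travel": [0,0,-0.055],"twist": [0,0,0],"gripper": 0.01},{"travel": [0,0,-0.085],"twist": [0,0,0],"gripper": 0.01},{"travel": [0,0,-0.115],"twist": [0,0,0],"gripper": 0.01},{"travel": [0,0,-0.15],"twist": [0,0,0],"gripper": 0.01},{"travel": [0,0,-0.185],"twist": [0,0,0],"gripper": 0.01},{"travel": [0,0,-0.22],"twist": [0,0,0],"gripper": 0.01},{"travel": [0,0,-0.25],"twist": [0,0,0],"gripper": 0.01}]'

```text
time: 18.88
position: [0.5487, 0.0667, 0.42]
orientation: [3.141, -0.001, 0.603]
force: [1.0, -0.1, -1.0]
grip_width: 0.0159
```

Run:
```python
from h import *
delta([.549,.067,.46],[-np.pi,0,.6])
az=np.arctan2(.067,.549);A=rot(r.sense()['orientation'])
print('radial axis in tool',A.T@[np.cos(az),np.sin(az),0],'lateral(left)',A.T@[-np.sin(az),np.cos(az),0])
```

```text
t 18.88 pos [0.5487 0.0667 0.42  ] rpy [ 3.141e+00 -1.000e-03  6.030e-01] w 0.0159 F [ 1.  -0.1 -1. ]
q [ 0.16  0.22 -0.44  1.76  0.1   1.19 -1.28]
 travel [ 0.0005 -0.     -0.04  ] twist [ 0.03 -0.08  0.18]
radial axis in tool [0.88622157 0.4632594  0.00143154] lateral(left) [ 4.63259568e-01 -8.86222612e-01  2.33376699e-04]
```

Request:
send_rows --increments '[{"travel": [0,0,-0.01],"twist": [5.3,2.8,0],"gripper": 0.01},{"travel": [0,0,-0.02],"twist": [10.6,5.6,0],"gripper": 0.01},{"travel": [0,0,-0.03],"twist": [15.9,8.3,0],"gripper": 0.01},{"travel": [0,0,-0.04],"twist": [21.3,11.1,0],"gripper": 0.01},{"travel": [0,0,-0.05],"twist": [26.6,13.9,0],"gripper": 0.01},{"travel": [0,0,-0.05],"twist": [31,16.2,0],"gripper": 0.01},{"travel": [0,0,-0.05],"twist": [31,16.2,0],"gripper": 0.01},{"travel": [0,0,-0.05],"twist": [31,16.2,0],"gripper": 0.01},{"travel": [0,0,-0.05],"twist": [31,16.2,0],"gripper": 0.01},{"travel": [0,0,-0.05],"twist": [31,16.2,0],"gripper": 0.01}]'

```text
time: 19.72
position: [0.5482, 0.0686, 0.4682]
orientation: [-2.588, -0.269, 0.53]
force: [0.4, 1.0, -0.9]
grip_width: 0.0164
```

Run:
```python
from h import *
delta([.549,.067,.47],[-np.pi,0,.6]); z=rot(r.sense()['orientation'])[:,2];print('tool z',z)
```

```text
t 19.72 pos [0.5482 0.0686 0.4682] rpy [-2.588 -0.269  0.53 ] w 0.0164 F [ 0.4  1.  -0.9]
q [ 0.48  0.27 -0.47  1.71 -0.5   1.31 -0.79]
 travel [ 0.0003  0.0006 -0.0025] twist [-30.99 -16.12   0.37]
tool z [-0.070663    0.56813769 -0.81989409]
```

Request:
send_rows --increments '[{"travel": [0,0,0],"twist": [4.4,2.3,0],"gripper": 0.01},{"travel": [0,0,0],"twist": [8.9,4.6,0],"gripper": 0.01},{"travel": [0,0,0],"twist": [13.3,6.9,0],"gripper": 0.01},{"travel": [0,0,0],"twist": [17.7,9.3,0],"gripper": 0.01},{"travel": [0,0,0],"twist": [22.2,11.6,0],"gripper": 0.01},{"travel": [0,0,0],"twist": [26.6,13.9,0],"gripper": 0.01},{"travel": [0,0,0],"twist": [26.6,13.9,0],"gripper": 0.01},{"travel": [0,0,0],"twist": [26.6,13.9,0],"gripper": 0.01},{"travel": [0,0,0],"twist": [26.6,13.9,0],"gripper": 0.01},{"travel": [0,0,0],"twist": [26.6,13.9,0],"gripper": 0.01}]'

```text
time: 20.55
position: [0.5487, 0.0683, 0.4692]
orientation: [-2.059, -0.435, 0.343]
force: [0.3, -0.5, -0.9]
grip_width: 0.0156
```

Run:
```python
from h import *
delta([.549,.067,.47],[-np.pi,0,.6]); z=rot(r.sense()['orientation'])[:,2];print('tool z',z, np.degrees(np.arcsin(z[2])))
```

```text
t 20.55 pos [0.5487 0.0683 0.4692] rpy [-2.059 -0.435  0.343] w 0.0156 F [ 0.3 -0.5 -0.9]
q [ 0.65  0.44 -0.54  1.78 -0.87  1.44 -0.51]
 travel [ 0.0002 -0.0001 -0.0016] twist [-57.5  -30.     0.39]
tool z [-0.11095853  0.89841632 -0.42489566] -25.144059067883216
```

Request:
send_rows --increments '[{"travel": [0,0,0],"twist": [4.4,2.3,0],"gripper": 0.01},{"travel": [0,0,0],"twist": [8.9,4.6,0],"gripper": 0.01},{"travel": [0,0,0],"twist": [13.3,6.9,0],"gripper": 0.01},{"travel": [0,0,0],"twist": [17.7,9.3,0],"gripper": 0.01},{"travel": [0,0,0],"twist": [22,11.5,0],"gripper": 0.01},{"travel": [0,0,0],"twist": [22,11.5,0],"gripper": 0.01},{"travel": [0,0,0],"twist": [22,11.5,0],"gripper": 0.01},{"travel": [0,0,0],"twist": [22,11.5,0],"gripper": 0.01},{"travel": [0,0,0],"twist": [22,11.5,0],"gripper": 0.01},{"travel": [0,0,0],"twist": [22,11.5,0],"gripper": 0.01}]'

```text
time: 21.38
position: [0.5488, 0.0674, 0.469]
orientation: [-1.578, -0.485, 0.125]
force: [-0.8, -0.4, -0.7]
grip_width: 0.0156
```

Run:
```python
from h import *
delta([.549,.067,.47],[-np.pi,0,.6]); z=rot(r.sense()['orientation'])[:,2];print('tool z',z, np.degrees(np.arcsin(z[2])))
S=viewer.grab_frame('scene');T=viewer.grab_frame('top')
a=crop(S,(345,140),150,500)[0]
cv2.imwrite('pics/fin.png',np.hstack([cv2.convertScaleAbs(a,alpha=1.6),cv2.resize(T[90:290,80:200,::-1],(300,500))]))
p=np.array(r.sense()['position']);g=p+.006*z
for X in(g,g+.145*z):
    u,v=proj('scene',X);print(np.round(X,3),'crop px',round((u-270)*500/150),round((v-65)*500/150))
print(r.sense()['joint_velocities'])
```

```text
t 21.38 pos [0.5488 0.0674 0.469 ] rpy [-1.578 -0.485  0.125] w 0.0156 F [-0.8 -0.4 -0.7]
q [ 0.73  0.63 -0.61  1.86 -1.09  1.56 -0.33]
 travel [ 0.0006 -0.0008 -0.0004] twist [-79.48 -41.5    0.3 ]
tool z [-0.1218911   0.99252562 -0.00595487] -0.3411910098319708
[0.548 0.073 0.469] crop px 193 157
[0.53  0.217 0.468] crop px 422 172
[2.50467168e-03 9.62984780e-03 2.44626680e-03 4.83012730e-03
 4.61061157e-04 3.86888188e-05 1.50512904e-03]
```

View pics/fin.png

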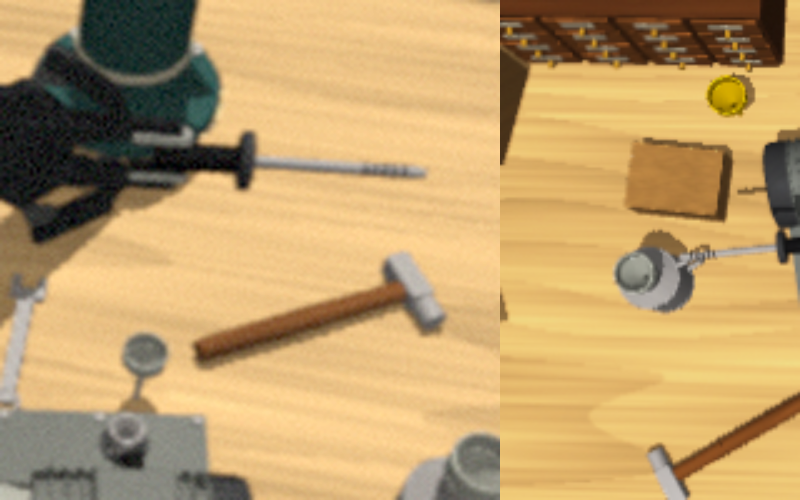

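The rod is level, with its tip at (424,172) against a predicted (422,172). The funnel is still standing in the can, and the arm is at rest. Handing in.

```bash
python3 -c "
from cell import r
print(r.sense()['time'],r.hand_in())"
```

```text
the job is handed in; nothing more can be done
21.4833 None
```

The job is done and handed in at 21.5 s of the 72 s allowed; the hand-in gives no verdict, so what follows rests on my own checks.

- **Funnel:** I took the large grey funnel out of the filler tube and stood it in the can's neck. After release its rim was within a few mm of where it should be, and the last picture still shows it in the can. The can looks upright, though I did not measure its lean.
- **Dipstick in the tube:** I lowered it until the collar stopped on the mouth. The height held at 0.171 m while the upward force rose to 25 N. I then drew it right out.
- **End pose:** The dipstick is gripped at 60 N with the rod 0.3° off level. Grip and tip are about 0.47 m above the bench, 0.34 m above the tube mouth. The tip's pixel matched the prediction to about 2 px, and the arm was practically still.

**What disagreed or went wrong:**
- The finger opening read about 2.5 mm under the true diameters of both parts.
- Arm lag put single readings up to 7 mm off, which I corrected before each grasp or placing.
- One move call was refused because I left out the twist values, and nothing moved.
- I viewed 11 pictures, one over the budget of 10.

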